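Load a coupon holder under a jig's spring clip

ROBOT

A 6-joint arm with a two-finger parallel gripper is mounted at the origin on the work surface. World frame = base frame: x ahead of the robot, y to its left, z up, the work surface at z = 0. Lengths are in m, angles in rad, forces in N, time in s.
With the tool pointing down it reaches from about 0.3 to 1 m from the base axis. Payload 5.1 kg.
Tool frame: the origin (TCP) lies on the centre line of the jaws, within the pads' length; the fingertips stand 25 mm ahead of it and the grasp point (between the pads) lies 6 mm ahead of it (ctrl.finger_overhang is the distance from the TCP to the fingertips, in m); z points along the fingers, y is the direction in which the jaws open and shut (so a half turn about z gives the same grasp; the last joint's range is limited). The gripper opens to 95 mm and grips with 3 to 60 N. Pads are 20 mm wide; open, the fingers measure 119 mm over their backs; the gripper's body (75 mm by 180 mm) begins 59 mm behind the grasp point.
Start: joints at [1.068, 0.124, 1.65, -0, 1.367, -0.083], TCP at [0.265, 0.594, 0.24] pointing down, gripper open.
Joint ranges: [-2.61, 2.61], [-1.02, 2.33], [0.03, 2.71], [-1.35, 4.49], [0.32, 2.68], [-2.91, 2.91]. Speed limits (rad/s): [2.57, 2.57, 3.14, 3.14, 3.14, 3.14].

INTERFACE

Orientations are given as a rotation vector (axis times angle).
In Python, from cell import ctrl gives the robot as it stands.
- The arm moves only by the tool jog_arm, never from a script. Its arguments are lists of equal length, an entry for each row: "dr": the turn, a rotation vector about the tool's x, y, z in rad, a list of three; "dp": the shift along the tool's x, y, z in cm, a list of three; "gripper": the opening in per cent of the stroke, from 0 (shut) to 100 (fully open). A call has 1 to 20 rows; each row is the pose to reach, as a shift and turn from the pose commanded when the call began, along the tool's axes at that moment; what a row does not reach only later rows make up. A row lasts 1/12 s, in which the tool goes at most 41.7 mm and 7.16 degrees, less where a joint would pass 70% of its speed; a pose out of reach is approached as far as the arm can. A call with a gripper value outside its range is refused whole. The fingers move at their own pace and stop on an object; the grip force is fixed at half the most. Time passes only in rows, so rows that repeat a pose let the fingers close. It gives the time, the measured TCP pose, the force and the opening at its end, in the units of the state.
- ctrl.get_state(): the state, without advancing time (a new reading comes with each control period).
- ctrl.capture(name): name is "side" or "top" or "wrist"; returns the picture (480x640x3 uint8, red, green, blue); there is no depth.
- ctrl.camera_info(name): a dict with "fx", "fy", "cx", "cy" (pixels), "dist" ([k1, k2, p1, p2, k3] as OpenCV has them; the pictures are not rectified), "world_to_cam" (4x4, takes a point from world to camera coordinates); the wrist camera has in their place "T_tool_cam" (4x4, takes a point from camera to tool coordinates, whose origin is the TCP and whose axes are the flange's). Camera axes: x right, y down, z forward; pixel columns grow to the right and rows downward; lengths in m; the calibration is good to about 2 mm. A picture is of the moment at which its call begins: read the wrist's pose just before it. camera_info takes no time and is no camera call.
- ctrl.close_job(): hands the job in, once; it reports no verdict.
The state is a dict: "time": time; "joint_positions": joint angles; "joint_velocities": joint speeds; "joint_torque": joint torques, N m; "eef_pos": TCP position; "ee_rot": TCP orientation; "contact_force": force on the tool from outside, world axes, zero at the start; "ft_torque": the same for the moment, N m; "finger_gap": opening from 0.0 (shut) to 1.0 (fully open).
Only numpy, scipy, OpenCV 4.12 (cv2) and the standard library are available. Lean on these libraries where they do the work, as an engineer would, in place of code of your own. Each camera call takes 0.05 s, during which the arm holds its last target. There are 200 camera calls.

TASK

Load the coupon holder into the jig: with one fingertip press the spring clip's long thumb bar down and keep it down, and with the other fingertip push the holder along its channel by its upright rear lip, beneath the raised clip foot, until its front is fully home against the end stop. Then let the bar up so that the clip's foot holds the holder down, and move clear. Only push the holder, never pick it up, and leave the tube, the knife and the jar where they are.

Things in the scene. Friction and masses are not known exactly. Their poses are not given: they have to be found in the camera images.
- jig: Aluminium jig fixed to the table, base 250 x 150 x 12 mm. Origin: at table height under its channel's centreline; x = push direction (away from the robot), y left, z up. Channel along x at y = 0: floor 28 mm above the table, x from -120 to +90 mm, 38 mm wide between rails 5 mm thick with tops at 32 mm. Its rear end (-x) is open. The spring clip hinges on its right: line along x at y = -30, 40 mm up.
- stop_face (a point): Middle of the end stop's face where the channel ends: jig x = +90 mm, y = 0, on the channel floor (28 mm above the table). The steel stop is 48 mm wide, its top 44 mm above the table. The holder is fully home when its front edge meets this face.
- clip (a joint): Clip angle, rad: 0 = at rest, foot down; grows as the thumb bar is pressed down, to a hard stop at 0.28. The foot rises 36 mm per rad: at rest it is 1.5 mm above the channel floor and blocks the holder, from 0.15 up the 6 mm thick holder passes. A spring returns it; resting on the holder it reads about 0.125. At the bar's middle it takes 4 N to start, 12 N at the stop.
- bar_mid (a point): Point on top of the thumb bar, 40 mm out from the hinge, midway along it; moves with the clip. The bar is a flat steel plate right of the channel, 145 mm long (jig x -125 to +20), 56 mm wide (jig y -36 to -91), 3 mm thick, outer edge tilted up 0.2 rad at rest, level at clip angle 0.2. Here its top is 49 mm above the table at rest, 41.5 at angle 0.2, 38 at the stop. A fingertip can slide along it.
- clip_foot (a point): Underside of the clip's foot: rounded steel, 12 mm long (x), 8 mm thick, on an arm across the channel, at jig x = +55 mm, y = +6 mm, with blunt faces at x = 49 and 61 mm. Moves with the clip. The arm above it tops out 55 mm above the table at rest, about 68 mm when raised.
- holder: Flat grey plastic holder, loose in the channel, 80 to 170 g: plate 90 (x) x 36 x 6 mm, dark carbon strip on top, upright lip 4 mm thick across its rear end, lip top 24 mm above the underside (52 above the table). Origin: centre of the underside; x to its front, as the jig's. Lip's rear face at x = -45, front edge at +45 mm. Starts with origin at jig x -26 to -3 mm; fully home it is at +45 mm.
- tube: White adhesive tube lying on the table left of the jig, 116 x 42 x 26 mm, loose; leave it alone. Origin: centre of its underside.
- knife: Grey utility knife with its blade nearly in, lying right of the jig, 127 x 26 x 18 mm, loose; leave it alone. Origin: centre of the handle's underside.
- jar: Small clear jar with a white lid standing beyond the jig's end stop, 42 mm across, 55 mm tall, loose; leave it alone. Origin: centre of its underside.
Mind the look-alikes: they are no part of the job. What is shaped like the holder but orange is not meant.

How it is judged:
By the outcome, as a careful person would: the job done as asked, in the order asked, and still so for the second after the job is handed in, with the robot touching nothing.
It also fails if it takes over 42 s, if anything falls off the work surface, if the arm or the gripper's body presses on something with over 40 N, if the wrist force passes 120 N, or if a joint passes its speed limit or range.

## Working session

There is one attempt and no reset: what is moved stays moved. The work goes in short steps, Python scripts to look and compute and a tool call to move; the robot and the scene stay as the last step left them, time stands still between calls to the robot, and variables do not carry over. Pictures are saved under pics/ and viewed, about 8 in all and at most 12, crops included, and the job is handed in when it is done.

Besides the shell and the picture viewer there is one more tool, called after ">>>" in YAML: its name, and indented under it one key for each argument. jog_arm: Moves the arm, as the interface text tells. Its arguments: {"type":"object","properties":{"dr":{"type":"array","items":{"type":"array","items":{"type":"number"}}},"dp":{"type":"array","items":{"type":"array","items":{"type":"number"}}},"gripper":{"type":"array","items":{"type":"number"}}},"required":["dr","dp","gripper"]}

```bash
mkdir -p pics
python3 - <<'E'
from cell import ctrl
import cv2,numpy as np
print(ctrl.get_state()); print(ctrl.finger_overhang)
for n in("top","side"):
    i=ctrl.camera_info(n);print(n,{k:np.round(v,4).tolist() for k,v in i.items()})
    cv2.imwrite(f"pics/{n}0.png",ctrl.capture(n)[:,:,::-1])
print(ctrl.camera_info("wrist"))
E
```

```text
{'time': 0.0, 'joint_positions': array([ 1.06840500e+00,  1.24511220e-01,  1.65162483e+00, -3.71355825e-05,
        1.36749053e+00, -8.25931573e-02]), 'joint_velocities': array([-0.00060831,  0.00110512,  0.00056011,  0.00046596, -0.00020884,
       -0.00032141]), 'joint_torque': array([-3.25641107e-03, -4.17609715e+01, -3.59924018e+01,  7.71210389e-02,
        4.94110154e-02, -2.03297250e-04]), 'eef_pos': array([0.26468021, 0.59304552, 0.2384121 ]), 'ee_rot': array([-0.65445918, -3.07210227,  0.00307513]), 'contact_force': array([-0.35731372,  0.70951022,  0.17459511]), 'ft_torque': array([-0.04736029,  0.02391879,  0.04047508]), 'finger_gap': 0.9958160371238971}
0.025
top {'fx': 552.3952, 'fy': 552.3952, 'cx': 322.2607, 'cy': 240.4, 'dist': [-0.1544, 0.0, 0.0, 0.0, 0.0], 'world_to_cam': [[-0.164, -0.9864, -0.0042, 0.1331], [-0.9634, 0.1611, -0.2144, 0.6491], [0.2121, -0.0311, -0.9767, 0.9209], [0.0, 0.0, 0.0, 1.0]]}
side {'fx': 483.2056, 'fy': 483.2056, 'cx': 318.5351, 'cy': 239.6756, 'dist': [0.0173, 0.0, 0.0, 0.0, 0.0], 'world_to_cam': [[0.7711, -0.6366, 0.0087, -0.5029], [-0.4844, -0.5955, -0.6409, 0.3799], [0.4132, 0.49, -0.7676, 0.727], [0.0, 0.0, 0.0, 1.0]]}
{'fx': 338.8347690146336, 'fy': 338.8347690146336, 'cx': 322.40750336961156, 'cy': 239.1788037838615, 'dist': array([-0.04146967,  0.        ,  0.        ,  0.        ,  0.        ]), 'T_tool_cam': array([[-4.48233683e-04, -9.56804300e-01, -2.90732404e-01,
         8.28928021e-02],
       [ 9.99999270e-01, -7.55078068e-04,  9.43233650e-04,
        -1.44516169e-03],
       [-1.12201567e-03, -2.90731769e-01,  9.56803940e-01,
        -1.45981346e-01],
       [ 0.00000000e+00,  0.00000000e+00,  0.00000000e+00,
         1.00000000e+00]])}
```

View pics/top0.png

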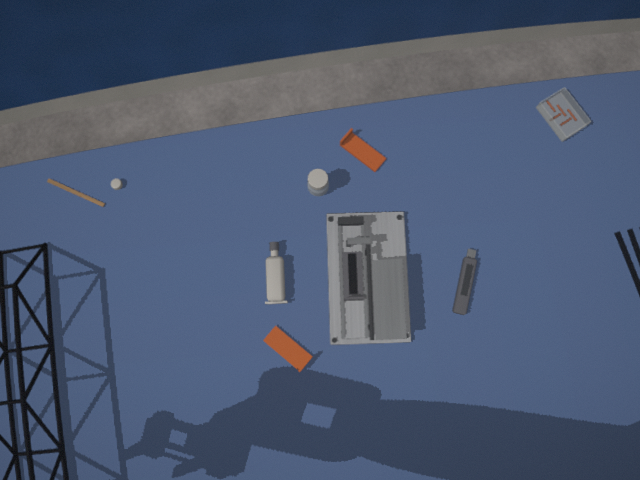

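View pics/side0.png

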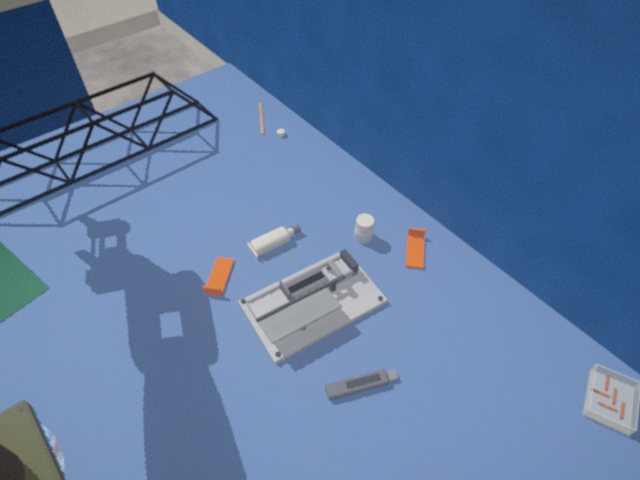

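The top view shows the jig at about (368,278). The grey holder with its dark strip sits in the channel at (353,272), with its rear lip near (354,297). Possible confusions are the orange holders at (288,348) and (363,150), which I'll ignore. The tube is at (276,275), the knife at (465,282) and the jar at (318,182). I'll check with one close crop.

Run:
```python
import cv2
a=cv2.imread("pics/top0.png")[205:350,318:420]
a=cv2.convertScaleAbs(cv2.resize(a,None,fx=4,fy=4,interpolation=cv2.INTER_CUBIC),alpha=1.3)
b=cv2.imread("pics/side0.png")[240:360,235:390]
b=cv2.convertScaleAbs(cv2.resize(b,None,fx=2.5,fy=2.5,interpolation=cv2.INTER_CUBIC),alpha=1.3)
import numpy as np
c=np.zeros((580,800,3),np.uint8);c[:580,:408]=a;c[:300,410:410+387]=b[:, :387]
cv2.imwrite("pics/crop0.png",c)
```

```text
(no output)
```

View pics/crop0.png

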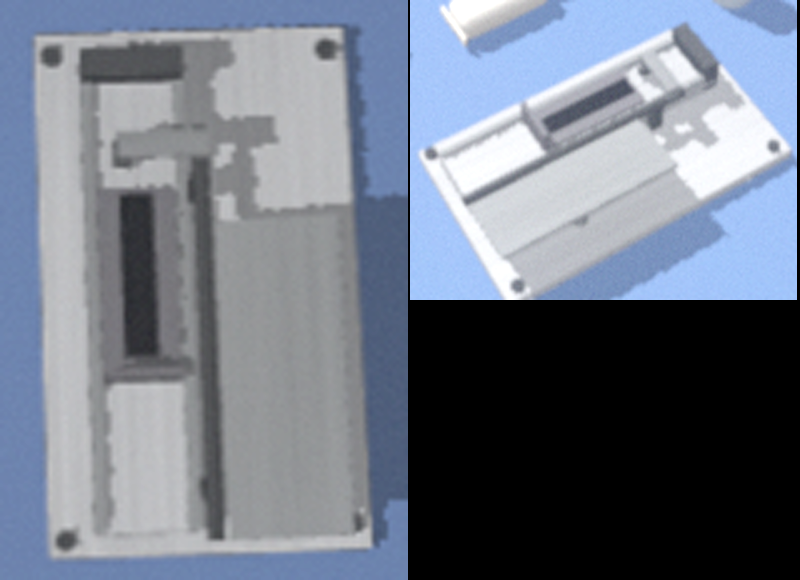

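```bash
cat > h.py <<'E'
from cell import ctrl
import cv2,numpy as np
def ray(cam,px):
    i=ctrl.camera_info(cam);K=np.array([[i['fx'],0,i['cx']],[0,i['fy'],i['cy']],[0,0,1]])
    n=cv2.undistortPoints(np.array([[px]],float),K,np.array(i['dist']))[0,0]
    T=np.array(i['world_to_cam']);R=T[:3,:3]
    return -R.T@T[:3,3], R.T@np.array([n[0],n[1],1])
def atz(cam,px,z):
    c,d=ray(cam,px);return c+d*(z-c[2])/d[2]
E
python3 - <<'E'
from h import *
print(ray("top",(320,240))[0],ray("side",(320,240))[0])
P=lambda x,y,z:atz("top",(x/4+318-.375,y/4+205-.375),z)
Q=lambda x,y,z:atz("side",((x-410)/2.5+235-.3,y/2.5+240-.3),z)
c=[P(35,35,.012),P(345,28,.012),P(370,547,.012),P(50,556,.012)]
print(np.round(c,4)); print([np.linalg.norm(c[i]-c[i-1]).round(4) for i in range(4)])
yaw=np.mean([np.arctan2(*(a-b)[[1,0]]) for a,b in((c[0],c[3]),(c[1],c[2]))])
yaw2=np.mean([np.arctan2(*(a-b)[[1,0]])-np.pi/2 for a,b in((c[0],c[1]),(c[3],c[2]))]);print(yaw,yaw2)
m=np.mean(c,0);R=np.array([[np.cos(yaw),-np.sin(yaw)],[np.sin(yaw),np.cos(yaw)]])
L=lambda p:np.round((p[:2]-m[:2])@R*1000,1)
print("centre",m)
for n,p in dict(stopTopFrontL=P(82,80,.044),stopTopFrontR=P(183,79,.044),stopBackL=P(80,48,.044),lipRearL=P(106,372,.052),lipRearR=P(190,368,.052),stripL=P(121,357,.034),barBR=P(361,530,.056),barTR=P(346,208,.056),barBL=P(222,540,.041),
 chanRearL=P(106,532,.028),chanRearR=P(186,532,.028),lipTopL_s=Q(527,103,.052),stopTopL_s=Q(676,30,.044),barOutRear_s=Q(512,258,.056),
 footTip=P(115,160,.04)).items(): print(n,p.round(4),L(p))
for px in ((420,152),(518,298),(792,152),(697,28)): print("sidebase",L(Q(*px,.012)))
E
```

```text
[0.45182642 0.05536631 1.03921414] [ 0.27145338 -0.45011412  0.80585116]
[[ 0.7261  0.0061  0.012 ]
 [ 0.705  -0.1422  0.012 ]
 [ 0.46   -0.106   0.012 ]
 [ 0.4809  0.0403  0.012 ]]
[np.float64(0.2476), np.float64(0.1498), np.float64(0.2478), np.float64(0.1477)]
-0.14255965285833588 -0.141699967408353
centre [ 0.59300647 -0.05046036  0.012     ]
stopTopFrontL [ 0.6927 -0.0103  0.044 ] [93.  53.9]
stopTopFrontR [ 0.6854 -0.0567  0.044 ] [92.4  7. ]
stopBackL [ 0.708 -0.012  0.044] [108.3  54.4]
lipRearL [0.5562 0.0025 0.052 ] [-44.   47.2]
lipRearR [ 0.5517 -0.035   0.052 ] [-43.1   9.5]
stripL [ 0.5637 -0.0064  0.034 ] [-35.2  39.5]
barBR [ 0.4676 -0.0965  0.056 ] [-117.5  -63.4]
barTR [ 0.6111 -0.1176  0.056 ] [ 27.4 -63.9]
barBL [ 0.4742 -0.0364  0.041 ] [-119.6   -3. ]
chanRearL [0.4869 0.0137 0.028 ] [-114.2   48.4]
chanRearR [ 0.4808 -0.0221  0.028 ] [-115.1   12.1]
lipTopL_s [ 0.558 -0.003  0.052] [-41.4  42. ]
stopTopL_s [ 0.6967 -0.0167  0.044 ] [97.9 48.1]
barOutRear_s [ 0.4713 -0.1025  0.056 ] [-113.1  -68.8]
footTip [ 0.6536 -0.0191  0.04  ] [55.5 39.6]
sidebase [-122.5   69.7]
sidebase [-115.5  -76.8]
sidebase [124.2 -78.8]
sidebase [129.3  61.4]
```

Checks: the base measures 248 × 149 mm, against 250 × 150 given. The channel centreline is at L y≈+30, and the lip rear is at jig x ≈ -48, which fits the stated start range. Next I'll compute the approach so that both tips straddle the hinge at equal height: finger A on the bar at y≈-72, finger B in the channel at y≈0.

```bash
cat >> h.py <<'E'
from scipy.spatial.transform import Rotation as Ro
YAW=-0.142; O=np.array([.6022,-.0215])
c,s=np.cos(YAW),np.sin(YAW); RJ=np.array([[c,-s],[s,c]])
RT=Ro.from_matrix(np.array([[-c,-s,0],[-s,c,0],[0,0,-1]]).T if 0 else np.column_stack([[-c,-s,0],[-s,c,0],[0,0,-1]]))
def jig(): # TCP in jig mm
    st=ctrl.get_state();p=st['eef_pos'];return np.r_[(p[:2]-O)@RJ,p[2]]*1000,st
def to(jx,jy,z): # mm -> dp cm, dr
    st=ctrl.get_state();R=Ro.from_rotvec(st['ee_rot'])
    w=np.r_[O+RJ@np.array([jx,jy])/1e3,z/1e3]
    print("dp",(R.inv().apply(w-st['eef_pos'])*100).round(2),"dr",(R.inv()*RT).as_rotvec().round(4))
E
python3 -c "
from h import *
print(jig()[0]);to(-85,-36,170)"
```

```text
[-421.07240665  560.63134912  238.49328986]
dp [-48.68 -48.14   6.93] dr [-0.0019 -0.0004 -0.2778]
```

>>> jog_arm:
  dp:
    - [-2,-2,0.3]
    - [-5,-5,0.7]
    - [-8,-8,1.1]
    - [-11,-11,1.6]
    - [-14,-14,2]
    - [-17,-17,2.4]
    - [-20,-20,2.8]
    - [-23,-23,3.3]
    - [-26,-26,3.7]
    - [-29,-29,4.1]
    - [-32,-32,4.6]
    - [-35,-35,5]
    - [-38,-38,5.4]
    - [-41,-41,5.8]
    - [-44,-43.5,6.2]
    - [-46,-46,6.6]
    - [-47.5,-47,6.8]
    - [-48.4,-48,6.9]
    - [-48.7,-48.1,6.9]
    - [-48.7,-48.1,6.9]
  dr:
    - [0,0,0]
    - [0,0,-0.02]
    - [0,0,-0.04]
    - [0,0,-0.06]
    - [0,0,-0.08]
    - [0,0,-0.1]
    - [0,0,-0.12]
    - [0,0,-0.14]
    - [0,0,-0.16]
    - [0,0,-0.18]
    - [0,0,-0.2]
    - [0,0,-0.22]
    - [0,0,-0.24]
    - [0,0,-0.26]
    - [0,0,-0.27]
    - [0,0,-0.278]
    - [0,0,-0.278]
    - [0,0,-0.278]
    - [0,0,-0.278]
    - [0,0,-0.278]
  gripper: [63,63,63,63,63,63,63,63,63,63,63,63,63,63,63,63,63,63,63,63]

```text
time: 1.77
eef_pos: [0.5136, -0.0442, 0.1704]
ee_rot: [-0.224, -3.133, -0.001]
contact_force: [-0.5, -0.1, -0.4]
finger_gap: 0.628
```

Run:
```python
from h import *
j,st=jig();print(j,st['time'],st['finger_gap'],st['contact_force'])
cv2.imwrite("pics/w1.png",ctrl.capture("wrist")[:,:,::-1]); to(-85,-36,170)
```

```text
[-84.53100243 -35.01108796 170.40184624] 1.7667 0.6276292162927744 [-0.47247191 -0.08113737 -0.42466864]
dp [ 0.02 -0.17  0.05] dr [ 0.0005 -0.0007  0.0005]
```

View pics/w1.png

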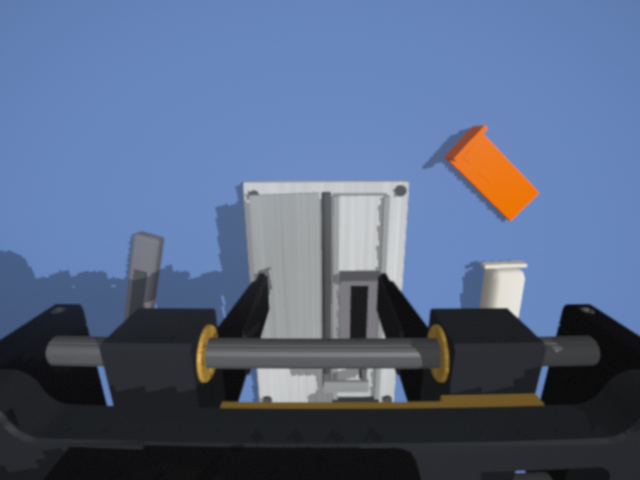

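Wrist view: the image's up direction is the jig's rear. The base's rear corners are at (244,182) and (409,181), the lip rear is at y≈272 (x 339–377), and the bar's rear edge is at y≈194. I'll localise these.

```bash
cat >> h.py <<'E'
def watz(px,z,st):
    i=ctrl.camera_info("wrist");K=np.array([[i['fx'],0,i['cx']],[0,i['fy'],i['cy']],[0,0,1]])
    n=cv2.undistortPoints(np.array([[px]],float),K,np.array(i['dist']))[0,0]
    T=i['T_tool_cam'];R=Ro.from_rotvec(st['ee_rot'])
    c=st['eef_pos']+R.apply(T[:3,3]);d=R.apply(T[:3,:3]@np.array([n[0],n[1],1]))
    p=c+d*(z-c[2])/d[2];return ((p[:2]-O)@RJ*1000).round(1)
E
python3 - <<'E'
from h import *
st=ctrl.get_state()
for n,px,z in (("baseRL",(409,181),.012),("baseRR",(244,182),.012),("lipRearR",(339,272),.052),("lipRearL",(377,272),.052),("barRearOut",(249,195),.055),("barRearIn",(320,193),.042),("chanRearR",(332,195),.028),("chanRearL",(381,195),.028)):print(n,watz(px,z,st))
a=cv2.imread("pics/w1.png")[165:325,225:425]
cv2.imwrite("pics/w1c.png",cv2.resize(a,None,fx=3.5,fy=3.5,interpolation=cv2.INTER_CUBIC))
E
```

```text
baseRL [-130.1   42.4]
baseRR [-129.2 -105.5]
lipRearR [-58.9 -21.3]
lipRearL [-58.8  10.7]
barRearOut [-124.6  -92.4]
barRearIn [-124.   -37.2]
chanRearR [-120.  -27.]
chanRearL [-120.   15.]
```

View pics/w1c.png

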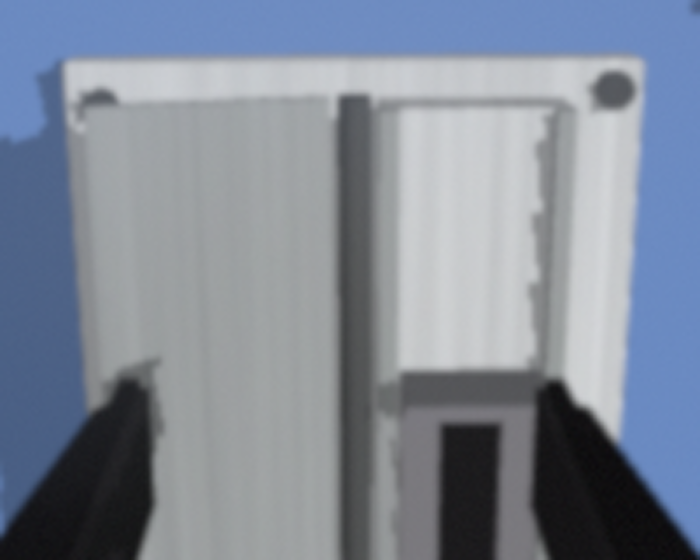

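The wrist camera agrees with the jig frame: base rear -130, bar -124.6, channel -120. The lip's rear foot is at jig x≈-49, so the holder origin is at about -4. I'll descend behind the lip to just above the bar.

>>> jog_arm:
  dp:
    - [-0.3,-0.1,2]
    - [-0.6,-0.2,5]
    - [-0.9,-0.2,7.5]
    - [-0.9,-0.2,8.7]
    - [-0.9,-0.2,9]
    - [-0.9,-0.2,9]
    - [-0.9,-0.2,9]
  dr:
    - [0,0,0]
    - [0,0,0]
    - [0,0,0]
    - [0,0,0]
    - [0,0,0]
    - [0,0,0]
    - [0,0,0]
  gripper: [63,63,63,63,63,63,63]

```text
time: 2.4
eef_pos: [0.523, -0.047, 0.082]
ee_rot: [0.221, 3.132, -0.0]
contact_force: [0.3, -0.3, 0.8]
finger_gap: 0.629
```

Run:
```python
from h import *
j,st=jig();print(j,st['time'],st['finger_gap'],st['contact_force'],st['ft_torque'])
w=ctrl.capture("wrist")[160:440,180:460,::-1]; s=ctrl.capture("side")[240:360,235:390,::-1]
a=np.zeros((560,800,3),np.uint8);a[:400,:400]=cv2.resize(w,(400,400));a[:310,400:]=cv2.resize(s,(400,310),interpolation=cv2.INTER_CUBIC)
cv2.imwrite("pics/m2.png",cv2.convertScaleAbs(a[:400],alpha=1.3))
```

```text
[-74.81377334 -36.42317745  82.03747994] 2.4 0.6287485262628285 [ 0.27749922 -0.34115757  0.75505442] [ 0.05518206 -0.03198354  0.00589354]
```

View pics/m2.png

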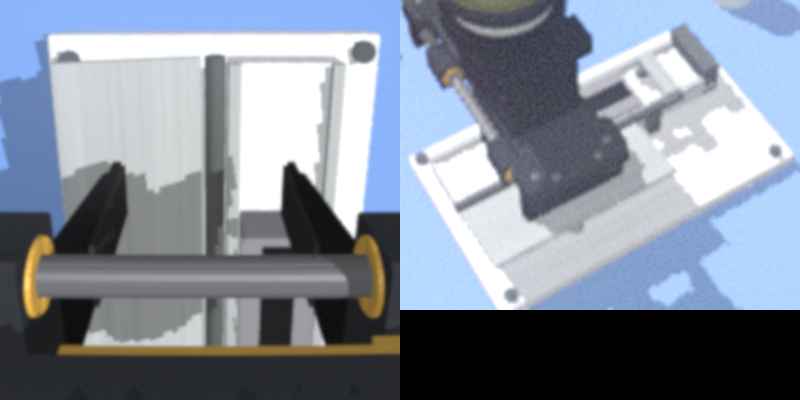

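Finger A is over the bar and finger B is in the channel behind the lip. I'll press down in steps while watching the force.

>>> jog_arm:
  dp:
    - [0,0,0.4]
    - [0,0,0.8]
    - [0,0,1.1]
    - [0,0,1.3]
    - [0,0,1.3]
    - [0,0,1.3]
  dr:
    - [0,0,0]
    - [0,0,0]
    - [0,0,0]
    - [0,0,0]
    - [0,0,0]
    - [0,0,0]
  gripper: [63,63,63,63,63,63]

```text
time: 3.0
eef_pos: [0.5233, -0.0484, 0.0692]
ee_rot: [0.222, 3.132, -0.003]
contact_force: [-1.8, -1.7, 7.3]
finger_gap: 0.632
```

>>> jog_arm:
  dp:
    - [0,0,0.15]
    - [0,0,0.3]
    - [0,0,0.35]
    - [0,0,0.35]
    - [0,0,0.35]
  dr:
    - [0,0,0]
    - [0,0,0]
    - [0,0,0]
    - [0,0,0]
    - [0,0,0]
  gripper: [63,63,63,63,63]

```text
time: 3.42
eef_pos: [0.5233, -0.0487, 0.0662]
ee_rot: [0.222, 3.132, -0.004]
contact_force: [-3.0, -2.0, 9.6]
finger_gap: 0.629
```

Run:
```python
from h import *
j,st=jig();print(j,st['time'],st['finger_gap'],st['contact_force'],st['ft_torque'])
w=ctrl.capture("wrist")[160:440,180:460,::-1]; s=ctrl.capture("side")[240:360,235:390,::-1]
a=np.zeros((560,800,3),np.uint8);a[:400,:400]=cv2.resize(w,(400,400));a[:310,400:]=cv2.resize(s,(400,310),interpolation=cv2.INTER_CUBIC)
cv2.imwrite("pics/m3.png",cv2.convertScaleAbs(a[:400],alpha=1.3))
```

```text
[-74.25810954 -38.06564099  66.16496873] 3.4167 0.6291841495281684 [-3.04335063 -1.9665437   9.59872735] [-0.7845618   0.61534778  0.00207916]
```

View pics/m3.png

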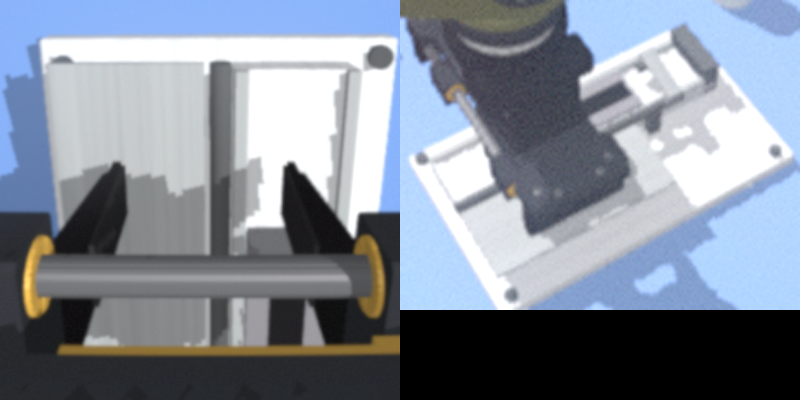

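The bar is now level: Fz≈9 N and tip at 41 mm, so the clip angle is about 0.2. I'll press 1 mm more for margin and push to just short of home.

>>> jog_arm:
  dp:
    - [0,0,0.1]
    - [-0.4,0,0.1]
    - [-0.8,0,0.1]
    - [-1.1,0,0.1]
    - [-1.4,0,0.1]
    - [-1.7,0,0.1]
    - [-2.0,0,0.1]
    - [-2.3,0,0.1]
    - [-2.6,0,0.1]
    - [-2.9,0,0.1]
    - [-3.2,0,0.1]
    - [-3.5,0,0.1]
    - [-3.8,0,0.1]
    - [-4.1,0,0.1]
    - [-4.4,0,0.1]
    - [-4.7,0,0.1]
    - [-5.0,0,0.1]
    - [-5.3,0,0.1]
    - [-5.6,0,0.1]
    - [-5.6,0,0.1]
  dr:
    - [0,0,0]
    - [0,0,0]
    - [0,0,0]
    - [0,0,0]
    - [0,0,0]
    - [0,0,0]
    - [0,0,0]
    - [0,0,0]
    - [0,0,0]
    - [0,0,0]
    - [0,0,0]
    - [0,0,0]
    - [0,0,0]
    - [0,0,0]
    - [0,0,0]
    - [0,0,0]
    - [0,0,0]
    - [0,0,0]
    - [0,0,0]
    - [0,0,0]
  gripper: [63,63,63,63,63,63,63,63,63,63,63,63,63,63,63,63,63,63,63,63]

```text
time: 5.18
eef_pos: [0.5764, -0.0558, 0.0641]
ee_rot: [-0.223, -3.129, 0.001]
contact_force: [-7.9, -1.0, 12.3]
finger_gap: 0.631
```

Run:
```python
from h import *
j,st=jig();print(j,st['time'],st['finger_gap'],st['contact_force'],st['ft_torque'])
t=ctrl.capture("top")[205:350,318:420,::-1]; s=ctrl.capture("side")[240:360,235:390,::-1]
a=np.zeros((560,800,3),np.uint8);a[:560,:394]=cv2.resize(t,(394,560),interpolation=cv2.INTER_CUBIC);a[:310,400:]=cv2.resize(s,(400,310),interpolation=cv2.INTER_CUBIC)
cv2.imwrite("pics/m4.png",cv2.convertScaleAbs(a,alpha=1.3))
```

```text
[-20.66416281 -37.63749056  64.09783497] 5.1833 0.6310722361574731 [-7.85048204 -1.0089719  12.33748567] [-0.42648865  1.62469872 -0.22676973]
```

View pics/m4.png

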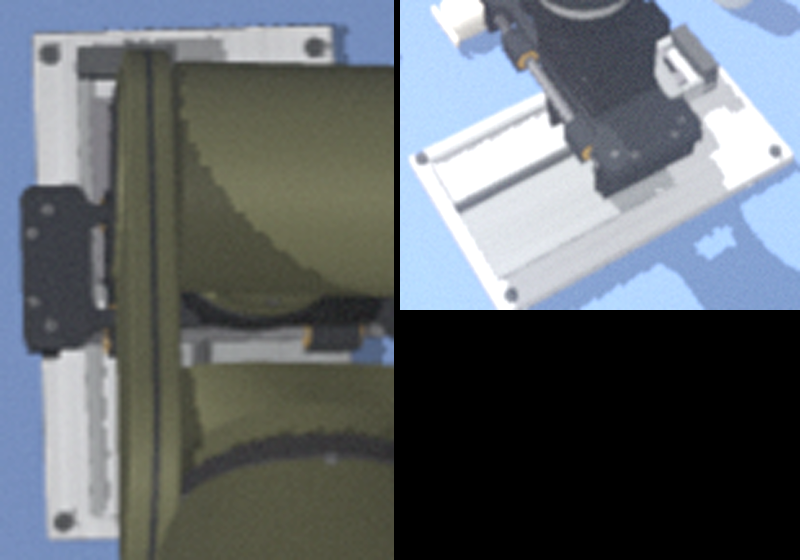

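The holder has passed under the foot, with about 10 mm left. I'll ease the bar press slightly and continue.

>>> jog_arm:
  dp:
    - [-0.2,0,-0.05]
    - [-0.4,0,-0.05]
    - [-0.6,0,-0.05]
    - [-0.7,0,-0.05]
    - [-0.8,0,-0.05]
    - [-0.8,0,-0.05]
    - [-0.8,0,-0.05]
  dr:
    - [0,0,0]
    - [0,0,0]
    - [0,0,0]
    - [0,0,0]
    - [0,0,0]
    - [0,0,0]
    - [0,0,0]
  gripper: [63,63,63,63,63,63,63]

```text
time: 5.87
eef_pos: [0.5838, -0.0568, 0.0644]
ee_rot: [-0.223, -3.128, 0.001]
contact_force: [-9.6, 0.2, 11.4]
finger_gap: 0.627
```

```bash
python3 -c "
from h import *
j,st=jig();print(j,st['contact_force'])"
```

```text
[-13.24545953 -37.58150382  64.42461103] [-9.5510103   0.17669293 11.41955203]
```

>>> jog_arm:
  dp:
    - [-0.1,0,0]
    - [-0.2,0,0]
    - [-0.3,0,0]
    - [-0.4,0,0]
    - [-0.4,0,0]
    - [-0.4,0,0]
  dr:
    - [0,0,0]
    - [0,0,0]
    - [0,0,0]
    - [0,0,0]
    - [0,0,0]
    - [0,0,0]
  gripper: [63,63,63,63,63,63]

```text
time: 6.37
eef_pos: [0.5867, -0.0572, 0.0643]
ee_rot: [-0.221, -3.125, 0.001]
contact_force: [-13.2, 0.8, 14.8]
finger_gap: 0.628
```

```bash
python3 -c "
from h import *
j,st=jig();print(j,st['contact_force'])"
```

```text
[-10.31405389 -37.56639101  64.34514678] [-13.23737308   0.78441392  14.76376192]
```

>>> jog_arm:
  dp:
    - [-0.1,0,0]
    - [-0.2,0,0]
    - [-0.3,0,0]
    - [-0.4,0,0]
    - [-0.4,0,0]
    - [-0.4,0,0]
  dr:
    - [0,0,0]
    - [0,0,0]
    - [0,0,0]
    - [0,0,0]
    - [0,0,0]
    - [0,0,0]
  gripper: [63,63,63,63,63,63]

```text
time: 6.87
eef_pos: [0.5872, -0.0573, 0.0643]
ee_rot: [-0.219, -3.115, 0.0]
contact_force: [-26.0, 0.3, 25.1]
finger_gap: 0.63
```

Run:
```python
from h import *
j,st=jig();print(j,st['contact_force'])
t=ctrl.capture("top")[205:350,318:420,::-1]; s=ctrl.capture("side")[240:360,235:390,::-1]
a=np.zeros((560,800,3),np.uint8);a[:560,:394]=cv2.resize(t,(394,560),interpolation=cv2.INTER_CUBIC);a[:310,400:]=cv2.resize(s,(400,310),interpolation=cv2.INTER_CUBIC)
cv2.imwrite("pics/m5.png",cv2.convertScaleAbs(a,alpha=1.3))
```

```text
[ -9.77736192 -37.55357136  64.29711701] [-26.0079233    0.31051275  25.09207309]
```

View pics/m5.png

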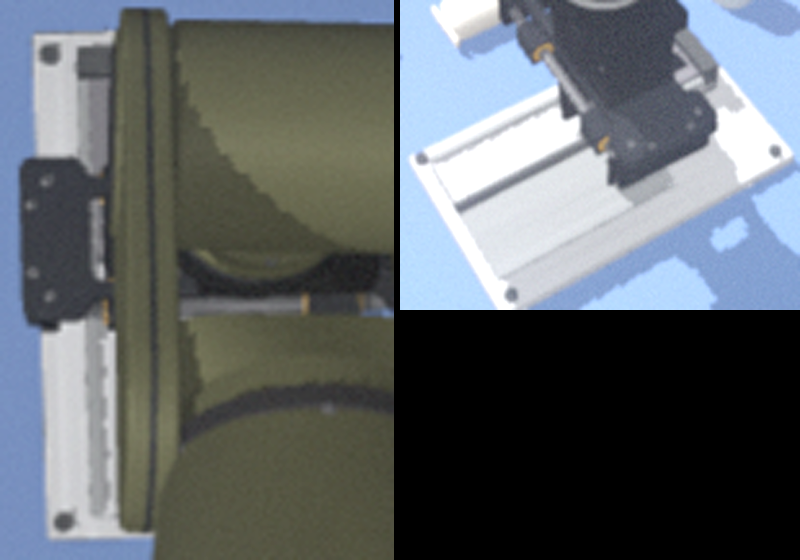

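The push stalled: 0.5 mm of motion for 4 mm commanded, force 13→26 N. TCP jig x is -9.8, where I predicted -10, so the holder is home. Now I'll back off from the lip with the bar still down, then let the bar up gently and rise.

>>> jog_arm:
  dp:
    - [0.3,0,0]
    - [0.6,0,0]
    - [0.9,0,0]
    - [1.2,0,0]
    - [1.4,0,0]
    - [1.4,0,0]
    - [1.4,0,0]
    - [1.4,0,-0.2]
    - [1.4,0,-0.4]
    - [1.4,0,-0.6]
    - [1.4,0,-0.8]
    - [1.4,0,-1.0]
    - [1.4,0,-1.3]
    - [1.4,0,-1.7]
    - [1.4,0,-2.5]
    - [1.4,0,-4]
    - [1.4,0,-6]
    - [1.4,0,-8]
    - [1.4,0,-9]
    - [1.4,0,-9]
  dr:
    - [0,0,0]
    - [0,0,0]
    - [0,0,0]
    - [0,0,0]
    - [0,0,0]
    - [0,0,0]
    - [0,0,0]
    - [0,0,0]
    - [0,0,0]
    - [0,0,0]
    - [0,0,0]
    - [0,0,0]
    - [0,0,0]
    - [0,0,0]
    - [0,0,0]
    - [0,0,0]
    - [0,0,0]
    - [0,0,0]
    - [0,0,0]
    - [0,0,0]
  gripper: [63,63,63,63,63,63,63,63,63,63,63,63,63,63,63,63,63,63,63,63]

```text
time: 8.63
eef_pos: [0.5816, -0.056, 0.1574]
ee_rot: [0.222, 3.128, -0.001]
contact_force: [0.6, -0.6, -0.1]
finger_gap: 0.628
```

>>> jog_arm:
  dp:
    - [2,0,-1]
    - [5,0,-3]
    - [8,0,-5]
    - [11,0,-7]
    - [14,0,-9]
    - [16,0,-10]
    - [17,0,-10]
    - [17,0,-10]
  dr:
    - [0,0,0]
    - [0,0,0]
    - [0,0,0]
    - [0,0,0]
    - [0,0,0]
    - [0,0,0]
    - [0,0,0]
    - [0,0,0]
  gripper: [63,63,63,63,63,63,63,63]

```text
time: 9.3
eef_pos: [0.4101, -0.0313, 0.2537]
ee_rot: [0.222, 3.132, -0.0]
contact_force: [0.5, -0.0, -0.3]
finger_gap: 0.629
```

Run:
```python
from h import *
j,st=jig();print(j,st['time'],st['contact_force'])
T=ctrl.capture("top")[:,:,::-1];S=ctrl.capture("side")[:,:,::-1];cv2.imwrite("pics/T.png",T);cv2.imwrite("pics/S.png",S)
t=T[205:350,318:420]; s=S[240:360,235:390]
a=np.zeros((580,800,3),np.uint8);a[:,:408]=cv2.resize(t,(408,580),interpolation=cv2.INTER_CUBIC);a[:300,412:]=cv2.resize(s,(388,300),interpolation=cv2.INTER_CUBIC)
a=cv2.convertScaleAbs(a,alpha=1.3);a[305:580,420:786]=cv2.resize(T,(366,275))
cv2.imwrite("pics/m6.png",a)
```

```text
[-188.76305945  -36.93154784  253.73349486] 9.3 [ 0.53283878 -0.04209702 -0.33038086]
```

View pics/m6.png

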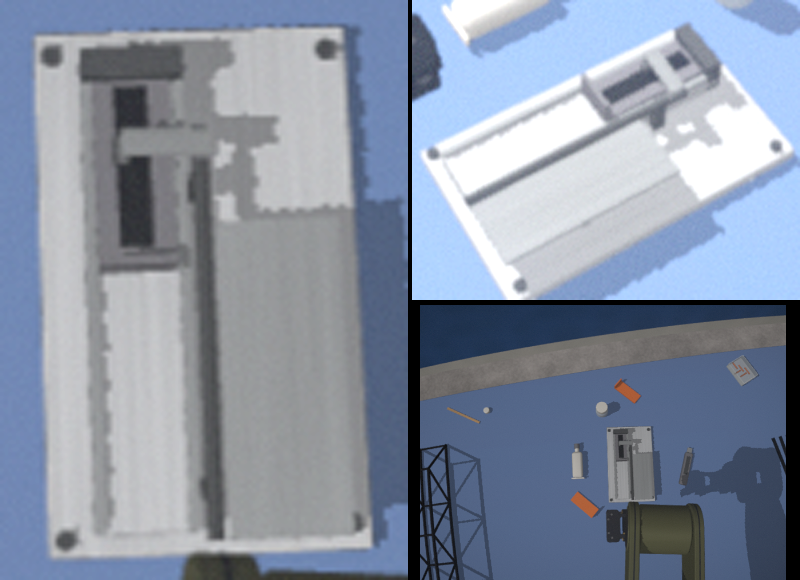

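The holder's front meets the stop with no floor visible between them, and the foot rests on it. I'll check the lip position numerically and confirm that the other objects haven't moved.

Run:
```python
from h import *
P=lambda x,y,z:((atz("top",(x/4+318-.375,y/4+205-.375),z)[:2]-O)@RJ*1000).round(1)
print("lip before",P(106,372,.052),P(190,368,.052),"after",P(101,266,.052),P(180,265,.052))
a=cv2.imread("pics/top0.png");b=cv2.imread("pics/T.png");c=cv2.imread("pics/side0.png");d=cv2.imread("pics/S.png")
for n,p,q,(x,y,w,h) in (("tube",a,b,(262,238,28,68)),("knife",a,b,(450,245,32,72)),("jar",a,b,(304,166,28,32)),("tube",c,d,(245,222,58,36)),("knife",c,d,(322,365,80,36)),("jar",c,d,(352,212,26,32))):
    f=lambda i:cv2.cvtColor(i[y:y+h,x:x+w],6).astype(np.float32)
    print(n,np.round(cv2.phaseCorrelate(f(p),f(q)),2))
```

```text
lip before [-48.9  17.2] [-48.1 -20.5] after [-0.8 18.1] [ -1.2 -17.7]Traceback (most recent call last):
  File "<stdin>", line 7, in <module>
    return _wrapfunc(a, 'round', decimals=decimals, out=out)
    return _wrapit(obj, method, *args, **kwds)
    conv = _array_converter(obj)
ValueError: setting an array element with a sequence. The requested array has an inhomogeneous shape after 1 dimensions. The detected shape was (2,) + inhomogeneous part.
```

Run:
```python
from h import *
a=cv2.imread("pics/top0.png");b=cv2.imread("pics/T.png");c=cv2.imread("pics/side0.png");d=cv2.imread("pics/S.png")
for n,p,q,(x,y,w,h) in (("tube",a,b,(262,238,28,68)),("knife",a,b,(450,245,32,72)),("jar",a,b,(304,166,28,32)),("tube",c,d,(245,222,58,36)),("knife",c,d,(322,365,80,36)),("jar",c,d,(352,212,26,32))):
    f=lambda i:cv2.cvtColor(i[y:y+h,x:x+w],6).astype(np.float32)
    print(n,np.round(cv2.phaseCorrelate(f(p),f(q))[0],2))
print(ctrl.get_state()['contact_force']); print(ctrl.close_job())
```

```text
tube [-0.05  0.03]
knife [-0.4 -0.2]
jar [-0.06  0.06]
tube [-0.04  0.02]
knife [-0.12  0.15]
jar [ 0.56 -0.03]
[-0.30495614 -0.74224702 -0.11479641]
the job is handed in; nothing more can be done
None
```

The holder is loaded and the job is handed in, at about 9.4 s of the 42 s allowed. With one fingertip holding the thumb bar down (clip angle about 0.2 to 0.26), the other pushed the grey holder by its lip under the raised foot to the end stop. I then backed off the lip, let the bar up and moved clear.

**Last checks:**
- **Fully home:** the push stalled at the stop, with the force rising from 13 to 26 N over the last 0.5 mm. The TCP was then at jig x -9.8 mm, where I expected about -10 mm. The final top picture shows no floor between holder and stop, and the foot resting on the holder.
- **Lip position:** measured at jig x about -1 mm where 0 is nominal, which is within the 2 mm calibration.
- **Robot clear:** contact force is about zero.
- **Tube, knife and jar:** apparent shifts are under 0.6 pixel. The largest are the jar at 0.56 px in the side view only, and the knife at about 0.4 px in the top view under changed shadow. I take both as lighting and noise.

**Disagreement:** hand-read points in the side camera put the jig 4 to 6 mm off from the top camera. The wrist camera agreed with the top to about 1 to 3 mm, so I used that frame.

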